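# Change the worn wheel on a stub axle

### The arm

A 6-joint arm with a two-finger parallel gripper is mounted at the origin on a cart in front of the work surface, level with it; the furniture and walls round the work are solid. World frame = base frame: x ahead of the robot, y to its left, z up, the work surface at z = 0. Lengths are in mm, angles in rad, forces in N, time in s.
With the tool pointing down it reaches from about 350 to 875 mm from the base axis. Payload 4.2 kg.
Tool frame: the origin (TCP) lies midway between the tips of the shut fingers; the grasp point (between the pads) lies 19 mm behind it; z points along the fingers, y is the line along which they close (so a half turn about z gives the same grasp; the last joint's range is limited). The gripper opens to 85 mm and grips with 20 to 120 N. Pads are 22 mm wide; open, the fingers measure 114 mm over their backs; the gripper's body (76 mm by 85 mm) begins 54 mm behind the grasp point. The pads swing forward as they close: fully open they stand 13 mm farther back than shut.
Start: joints at [0.259, 0.385, 0.008, 0, -1.194, -0.259], TCP at [624.979, 0.025, 191.612] pointing down, gripper open.
Joint ranges: [-3.14, 3.14], [-1.21, 2.06], [-1.07, 1.41], [-3.16, 2.05], [-2.99, -0.16], [-3.1, 3.1]. Speed limits (rad/s): [2.79, 2.79, 3.14, 3.14, 3.14, 3.14].

### API

Orientations are given as a unit quaternion [x, y, z, w].
In Python, from plant import arm, vision, boxes_of gives the robot as it stands.
- The arm moves only by the tool move_arm, never from a script. Its argument "series" is a list of rows, each a list of 4 numbers: the shift along the world's x, y, z in cm, then the turn about the world's z in degrees. In form: [[x, y, z, spin], ...]. A call has 1 to 20 rows; each row shifts and turns the commanded pose from where the row before left it; what a row does not reach is not made up. A row lasts 1/10 s, in which the tool goes at most 50 mm and 8.59 degrees, less where a joint would pass 70% of its speed; a pose out of reach is approached as far as the arm can. A call is refused whole if a number of a shift passes 5 or a number of a turn 8.59, either way. A call with a gripper value outside its range is refused whole. "jaw" is the closure, from 0 (fully open) to 1 (shut), set as the call begins (left out, the last holds). The fingers move at their own pace and stop on an object; "newtons" is the grip in N (left out, the last holds). Time passes only in rows, so rows that do not move let the fingers close. It gives the time, the measured TCP pose, the force, the opening and the grip force at its end, in the units of the state.
- arm.state(): the state, without advancing time (a new reading comes with each control period).
- vision.capture(name): name is "scene" or "side" or "wrist"; returns a dict with "frame" (480x640x3 uint8, red, green, blue), "fovy" (degrees; the focal length in pixels is half the picture's height over the tangent of half this angle, whatever the lens; pixels are square), "cx", "cy" (the principal point, pixels), "extrinsics" (4x4, takes a point from camera to world coordinates); the wrist camera has in their place "hand_eye" (4x4, takes a point from camera to tool coordinates, whose origin is the TCP and whose axes are the flange's). Camera axes: x right, y down, z forward; pixel columns grow to the right and rows downward; lengths in mm; the calibration is good to about 2 mm. A picture is of the moment at which its call begins: read the wrist's pose just before it. There is no depth.
- arm.job_done(): hands the job in; it is judged then, once.
Trained networks look in a picture, given as the dict that the camera call returned (one of the last four; its "shot" number tells which), for a name from the list of things; names that differ only in an ending like _2 or _b are one class to them, and where a whole thing is asked for, a point or a joint stands for the part that bears it (a point fixed in the world has none). Each returns a list of dicts, best first, with "confidence" (0 to 1); they miss things now and then, are a little off and sometimes report something else, mostly with a low value. They report only what shows in the picture. A call takes as long as a camera call. They do not tell look-alikes from the thing itself.
- boxes_of(picture, query): "xyz" ([x, y, z] in mm, in world coordinates, good to about 4 mm: the middle of the surface that is visible of it).
The state is a dict: "time": time; "joint_positions": joint angles; "joint_vel": joint speeds; "effort": joint torques, N m; "ee_pos": TCP position; "ee_rot": TCP orientation; "force": force on the tool from outside, world axes, zero at the start; "wrist_torque": the same for the moment, N m; "opening": finger opening in mm; "gripper_force": force on a finger pad.
Only numpy, scipy, OpenCV 4.12 (cv2) and the standard library are available. Lean on these libraries where they do the work, as an engineer would, in place of code of your own. Each camera call takes 0.05 s, during which the arm holds its last target. There are 200 camera calls.

### The job

Change the worn wheel on the upright stub axle: lift off the steel collar and the brass washer and lay them aside on the cork mat, then put the worn pale grey wheel flat into the red reject tray. Slide the new black wheel onto the axle, hub boss up and fully home, and put back first the washer, then the collar, each down to its seat. Leave the oil can and the tape measure where they stand.

Things in the scene. Friction and masses are not known exactly. Their poses are not given: they have to be found in the camera images.
- worn_wheel: The worn wheel: chipped pale grey tyre, yellowed hub; at the start it sits on the axle under washer and collar. Tyre 64 mm diameter and 16 mm thick; a hub boss 32 mm in diameter stands up 12 mm above the tyre, so the whole is 28 mm high (the boss is a good grip from above); bore 19 mm right through. Origin on the axis at the underside, z up along the axis. 90 g.
- new_wheel: The new wheel: black tyre, white hub, lying alone on the table with its hub boss up. Same size as the worn wheel (tyre 64 x 16 mm, boss 32 mm diameter, its top 28 mm above the underside, bore 19 mm). Origin on the axis at the underside, z up along the axis. 90 g.
- washer: Brass thrust washer: flat ring 46 mm outside, 19 mm bore, 8 mm thick; at the start it lies on the worn wheel's hub boss (which is narrower, and 12 mm above the tyre), below the collar. Origin on the axis at the underside, z up. 50 g.
- collar: Plain steel shaft collar, the topmost part on the axle, slid on loosely (its set screw is slack): ring 30 mm outside, 19 mm bore, 18 mm high. Origin on the axis at the underside, z up. 60 g.
- axle_seat (a point): Foot of the upright steel stub axle, on its axis at the top of the shoulder where the wheel's underside seats; z up. It is fixed on a 96 mm square wooden block with a dark steel plate, 35 mm above the table. The axle is 14 mm thick and ends 60 mm above this point, straight for 46 mm and then a tapered nose (4 mm at the very tip). Seated in order, undersides lie above this point at: wheel 0, washer 28 mm, collar 36 mm (collar's top at 54 mm).
- cork_mat: Cork mat for laying parts aside, 100 (x) x 130 (y) x 3 mm, flat on the table, fixed. Origin at the centre of its underside, z up; its top is 3 mm above.
- reject_tray: Red reject tray, 100 (x) x 130 (y) mm outside, walls 3 mm thick and 16 mm high, floor 3 mm thick, open at the top, fixed. Origin at the centre of its underside, z up.
- oil_can: Green pump oil can with a thin spout, 64 mm diameter, 142 mm high with the spout, standing behind the work; not to be disturbed. Origin at the centre of its underside.
- tape_measure: Yellow pocket tape measure, 34 x 79 x 58 mm high, standing on the table; not to be disturbed. Origin at the centre of its underside.
Things that resemble listed ones, but are neither listed nor needed, are in the scene too. Several things have the shape of the washer; the one meant has the colours described above.

How it is judged:
By the outcome, as a careful person would: the job done as asked, in the order asked, and still so for the second after the job is handed in, with the robot touching nothing.
It also fails if it takes over 152 s, if anything falls off the work surface, if the arm or the gripper's body presses on something with over 40 N, if the wrist force passes 120 N, or if a joint passes its speed limit or range.

## Working session

There is one attempt and no reset: what is moved stays moved. The work goes in short steps, Python scripts to look and compute and a tool call to move; the robot and the scene stay as the last step left them, time stands still between calls to the robot, and variables do not carry over. Pictures are saved under pics/ and viewed, at most 14 in all, crops included, and the job is handed in when it is done.

Besides the shell and the picture viewer there is one more tool, called after "Request:" as name(argument=value, ...) on one line, values as JSON. move_arm: Moves the arm, as the interface text tells. Its arguments: {"type":"object","properties":{"series":{"type":"array"},"jaw":{"type":"number"},"newtons":{"type":"number"}},"required":["series"]}

```bash
mkdir -p pics; ls; cat > h.py <<'E'
import cv2, numpy as np
from plant import arm, vision, boxes_of
def save(d,n): cv2.imwrite(f'pics/{n}.png', cv2.cvtColor(d['frame'],cv2.COLOR_RGB2BGR))
def ext(d,st=None):
    if 'extrinsics' in d: return np.array(d['extrinsics'])
    from scipy.spatial.transform import Rotation as R
    T=np.eye(4);T[:3,:3]=R.from_quat(st['ee_rot']).as_matrix();T[:3,3]=st['ee_pos'];return T@np.array(d['hand_eye'])
def f(d): return d['frame'].shape[0]/2/np.tan(np.radians(d['fovy'])/2)
def at_z(d,u,v,z,st=None):
    T=ext(d,st);r=T[:3,:3]@np.array([(u-d['cx'])/f(d),(v-d['cy'])/f(d),1]);o=T[:3,3]
    return o+r*(z-o[2])/r[2]
def proj(d,p,st=None):
    q=np.linalg.inv(ext(d,st))@np.append(p,1);return q[:2]/q[2]*f(d)+[d['cx'],d['cy']]
E
python3 - <<'E'
from h import *
st=arm.state();print(st)
for n in ['scene','side','wrist']:
    d=vision.capture(n);save(d,n+'0')
    print(n,d['fovy'],d['cx'],d['cy'],np.round(ext(d,st),3).tolist())
    if n!='wrist':
        for q in ['worn_wheel','new_wheel','washer','collar','cork_mat','reject_tray','oil_can','tape_measure']:
            print(q,[(np.round(b['xyz']).tolist(),round(b['confidence'],2)) for b in boxes_of(d,q)])
E
```

```text
pics
{'time': 0.0, 'joint_positions': array([ 2.58645061e-01,  3.85544667e-01,  6.60850400e-03, -4.98599704e-04,
       -1.19400434e+00, -2.58624430e-01]), 'joint_vel': array([-0.0006386 , -0.00130444,  0.00013107,  0.00137706, -0.00180977,
        0.00064767]), 'effort': array([-9.55001960e-04, -3.92286408e+01,  1.88399577e+01,  4.18616563e+00,
       -4.72148502e-03,  8.27910434e-07]), 'ee_pos': array([6.24318673e+02, 4.03476349e-02, 1.90522143e+02]), 'ee_rot': array([-0.70704861,  0.7071641 ,  0.00073928, -0.00081026]), 'force': array([-0.11529272, -0.40186917,  0.13217383]), 'wrist_torque': array([-0.01755345, -0.00388348, -0.01506741]), 'gripper_force': 0.0, 'opening': 85.09822197218843}
scene 50.56512233783456 325.43402350543147 236.18625410181215 [[0.839, -0.417, 0.349, 273.642], [-0.543, -0.624, 0.562, -441.651], [-0.017, -0.661, -0.75, 792.667], [0.0, 0.0, 0.0, 1.0]]
worn_wheel [([452.0, -165.0, 54.0], 0.86)]
new_wheel [([644.0, -154.0, 16.0], 0.66), ([474.0, 82.0, 48.0], 0.34)]
washer [([570.0, -78.0, 6.0], 0.9)]
collar [([458.0, -150.0, 87.0], 0.84)]
cork_mat [([647.0, 45.
[... 245 characters left out ...]
.512, 0.849, -946.966], [0.009, -0.857, -0.516, 718.959], [0.0, 0.0, 0.0, 1.0]]
worn_wheel [([462.0, -167.0, 51.0], 0.9)]
new_wheel [([649.0, -165.0, 18.0], 0.63)]
washer [([784.0, 57.0, 45.0], 0.67), ([575.0, -82.0, 10.0], 0.65), ([463.0, -169.0, 72.0], 0.52)]
collar [([459.0, -161.0, 88.0], 0.75)]
cork_mat [([650.0, 42.0, 4.0], 0.66)]
reject_tray [([500.0, 291.0, 3.0], 0.92)]
oil_can [([788.0, 56.0, 44.0], 0.81), ([460.0, -164.0, 72.0], 0.62), ([476.0, 75.0, 51.0], 0.56)]
tape_measure [([478.0, 76.0, 53.0], 0.63)]
wrist 59.36039254765475 322.9088796269285 237.01044664469728 [[-1.0, 0.001, -0.003, 626.458], [0.0, 0.961, 0.275, -70.275], [0.003, 0.275, -0.961, 373.012], [0.0, 0.0, 0.0, 1.0]]
```

View pics/scene0.png

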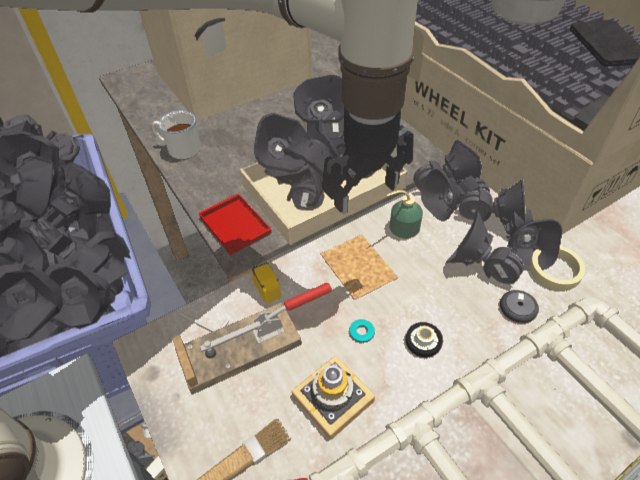

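View pics/side0.png

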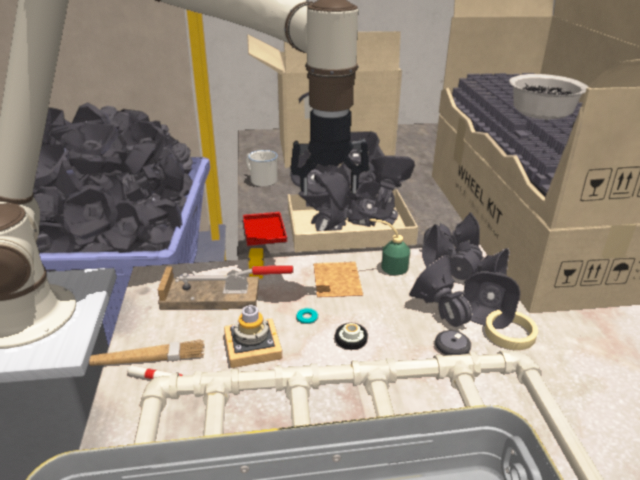

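The scene shows the axle stack at about (333,385), the new wheel at (423,340), the mat at (360,265), the tray at (235,222), and the tape at (265,282). The clamp's red handle ends at about (330,290), near the mat. The teal washer at (362,330) is a decoy. The side view agrees. Next I'll look at the wrist view and move over the axle.

View pics/wrist0.png

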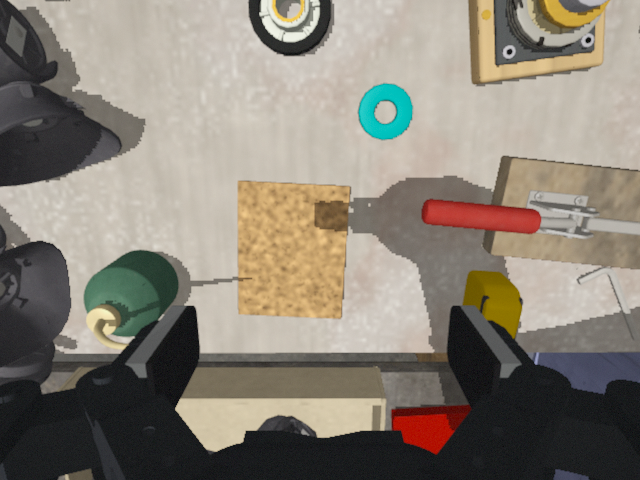

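Request:
move_arm(series=[[-2,-2.2,0,0],[-2,-2.2,0,0],[-2,-2.2,0,0],[-2,-2.2,0,0],[-2,-2.2,0,0],[-2,-2.2,0,0],[-2,-2.2,0,0],[-2,-2.1,0,0],[0,0,0,0],[0,0,0,0],[0,0,0,0]])

```text
time: 2.05
ee_pos: [465.7, -174.7, 191.8]
ee_rot: [0.707, -0.707, 0.0, -0.0]
force: [-0.2, 0.9, 0.2]
opening: 85.3
gripper_force: 0.0
```

```bash
python3 - <<'E'
from h import *
st=arm.state();d=vision.capture('wrist');save(d,'wrist1')
print(st['ee_pos'],st['ee_rot'],np.round(ext(d,st),3).tolist(), proj(d,[460,-165,95],st))
for q in ['worn_wheel','washer','collar']:
    print(q,[(np.round(b['xyz']).tolist(),round(b['confidence'],2)) for b in boxes_of(d,q)])
E
```

```text
[ 465.65168518 -174.65635082  191.76889518] [ 7.07278877e-01 -7.06934563e-01  2.53382414e-04 -2.21589350e-04] [[-1.0, -0.0, -0.001, 467.314], [-0.001, 0.961, 0.275, -244.981], [0.0, 0.275, -0.961, 374.259], [0.0, 0.0, 0.0, 1.0]] [333.24910699 237.10131679]
worn_wheel [([463.0, -164.0, 49.0], 0.74)]
washer [([462.0, -159.0, 70.0], 0.63), ([571.0, -76.0, 10.0], 0.58), ([470.0, 74.0, 19.0], 0.15)]
collar [([464.0, -148.0, 86.0], 0.7)]
```

View pics/wrist1.png

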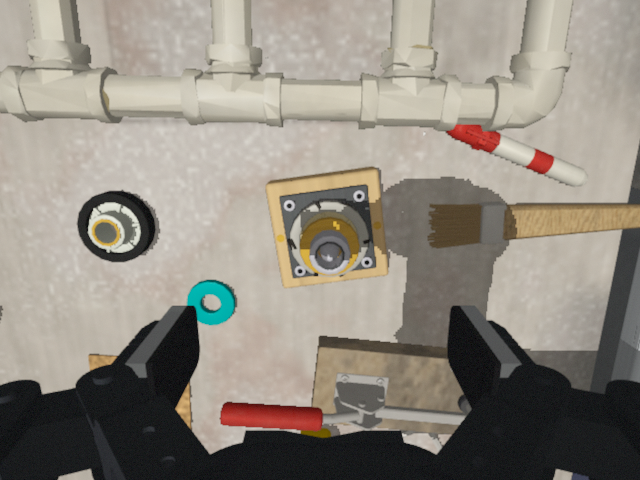

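The wrist view shows the axle tip at about (330,250), block corners at (267,184), (378,168), (387,275) and (284,287), and the new wheel at (118,226). The pipes run along the top edge. The red handle at (222–322,415) has to be avoided.

```bash
python3 - <<'E'
from h import *
st=arm.state();d=vision.capture('wrist')
im=cv2.cvtColor(d['frame'],cv2.COLOR_RGB2BGR)
a=cv2.resize(im[160:300,260:400],None,fx=4,fy=4,interpolation=cv2.INTER_CUBIC)[:, :400+160]
b=cv2.resize(im[180:270,70:165],(240,228),interpolation=cv2.INTER_CUBIC)
o=np.zeros((560,800,3),np.uint8);o[:560,:560]=a;o[:228,560:]=b
cv2.imwrite('pics/c1.png',o)
for z in (30,35):
  P=[at_z(d,u,v,z,st)[:2] for u,v in [(267,184),(378,168),(387,275),(284,287)]]
  print(z,np.mean(P,0),[np.linalg.norm(P[i]-P[i-1]).round(1) for i in range(4)])
for v in (242,246,250): print(v, at_z(d,330,v,95,st))
print('wheel',at_z(d,118,226,16,st))
E
```

```text
30 [ 461.65173414 -152.1673779 ] [np.float64(91.7), np.float64(91.5), np.float64(93.4), np.float64(90.8)]
35 [ 461.73493302 -153.51379454] [np.float64(90.3), np.float64(90.2), np.float64(92.0), np.float64(89.5)]
242 [ 461.99169146 -161.3638363    95.        ]
246 [ 461.97500918 -158.46974216   95.        ]
250 [ 461.95823538 -155.55977098   95.        ]
wheel [ 646.46802333 -152.24865246   16.        ]
```

View pics/c1.png

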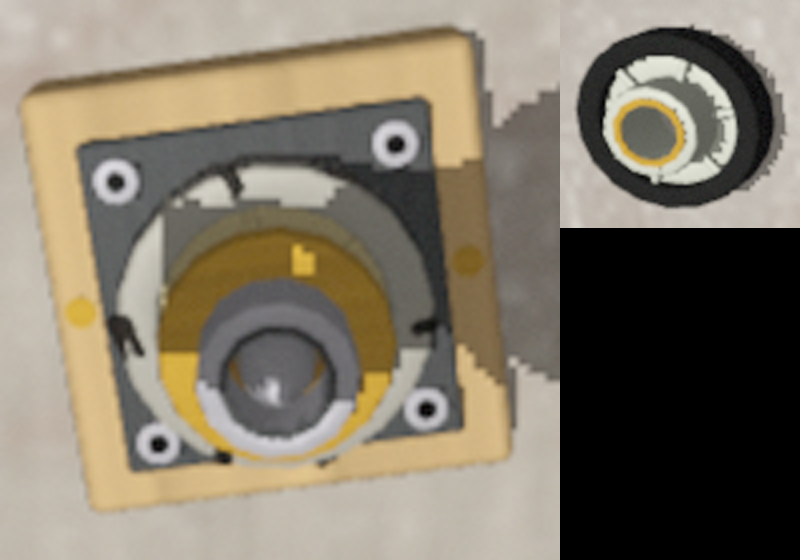

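```bash
python3 - <<'E'
from h import *
st=arm.state();d=vision.capture('wrist')
print('screws',at_z(d,328.5,233.9,35,st));print('bore',at_z(d,329.3,255,89,st));
tyre=((672-560)/2.526+70,117/2.526+180)
print('new bore',at_z(d,105.6,231.5,28,st),'tyre top',at_z(d,*tyre,16,st), at_z(d,*tyre,8,st))
s=vision.capture('scene');
for p in ([461.5,-153,95],[461.5,-153,89]): print(proj(s,p))
save(s,'s2'); im=cv2.imread('pics/s2.png')[330:450,280:400]; cv2.imwrite('pics/s2c.png',cv2.resize(im,None,fx=5,fy=5,interpolation=cv2.INTER_CUBIC))
E
```

```text
screws [ 461.9932481  -150.54673953   35.        ]
bore [ 462.19002208 -149.96830701   89.        ]
new bore [ 651.49117202 -150.60572632   28.        ] tyre top [ 649.56049188 -152.05073818   16.        ] [ 653.63518075 -149.97652586    8.        ]
[333.90088946 373.12926549]
[333.91805588 374.97888195]
```

View pics/s2c.png

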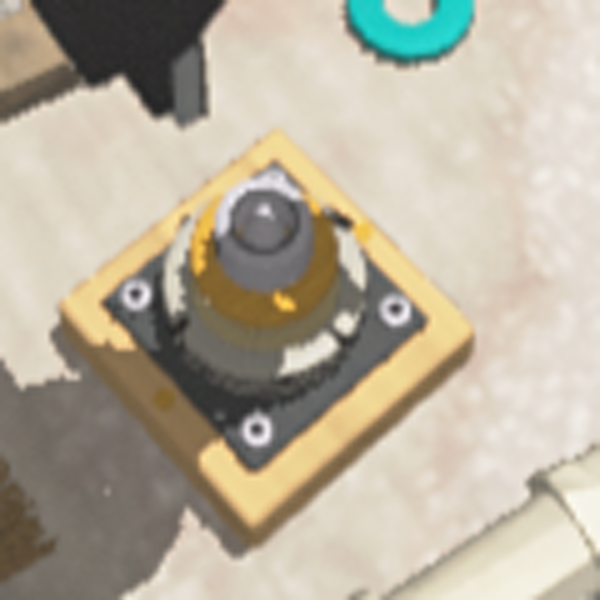

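The scene crop shows the axle tip at about (333,372) and the collar bore centre at (332.8,374.4). That matches the axle being at about (461.5,-151). I'll descend to the collar and grip it.

Request:
move_arm(series=[[-0.35,1.2,0,0],[0,1.2,0,0],[0,0,-3,0],[0,0,-3,0],[0,0,-2.5,0],[0,0,-2,0],[0,0,-1,0],[0,0,-0.45,0],[0,0,0,0],[0,0,0,0],[0,0,0,0]], jaw=0)

```text
time: 3.5
ee_pos: [462.3, -151.0, 73.1]
ee_rot: [0.707, -0.707, 0.001, -0.001]
force: [0.2, -0.3, 0.6]
opening: 85.1
gripper_force: 0.0
```

```bash
python3 - <<'E'
from h import *
st=arm.state();d=vision.capture('wrist');save(d,'w3');print(st['ee_pos'],st['force'],d['hand_eye'])
for y in (-155,-151,-147): print(proj(d,[461.5,y,95],st),proj(d,[461.5,y,89],st))
E
```

```text
[ 462.27044997 -150.95233891   73.09846509] [ 0.20821428 -0.31609352  0.64176354] [[ 9.07942291e-05 -9.61392520e-01 -2.75180694e-01  7.03333205e+01]
 [ 9.99999329e-01 -2.30500069e-04  1.13523665e-03 -1.75118881e+00]
 [-1.15483720e-03 -2.75180612e-01  9.61391854e-01 -1.82483396e+02]
 [ 0.00000000e+00  0.00000000e+00  0.00000000e+00  1.00000000e+00]]
[328.47652525 284.66581689] [328.31129061 279.22859954]
[328.43950406 293.68577418] [328.27647217 287.99200781]
[328.40294891 302.59218497] [328.24207804 296.64862284]
```

View pics/w3.png

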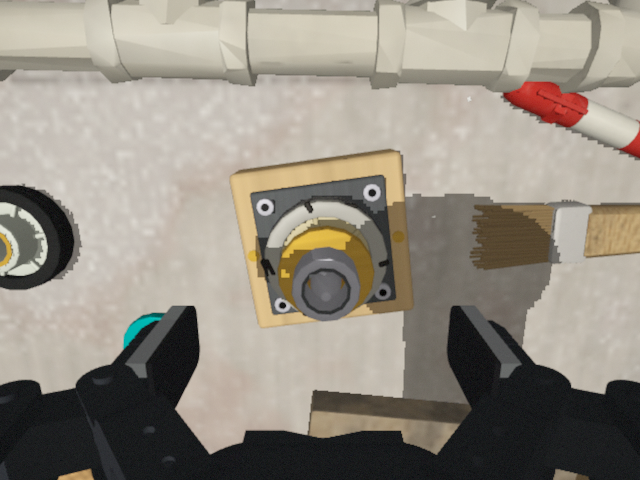

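The collar bore is at (326,290), so y ≈ -150, midway between the fingers. Grip and lift 70 mm.

Request:
move_arm(series=[[0,0,0,0],[0,0,0,0],[0,0,0,0],[0,0,0,0],[0,0,0,0],[0,0,0,0],[0,0,0,0],[0,0,0,0],[0,0,0,0],[0,0,0,0]], jaw=1, newtons=35)

```text
time: 4.55
ee_pos: [461.5, -151.0, 72.1]
ee_rot: [-0.707, 0.707, 0.0, -0.0]
force: [0.6, 0.6, -0.2]
opening: 0.1
gripper_force: 0.0
```

Request:
move_arm(series=[[0,0,1,0],[0,0,1,0],[0,0,1.5,0],[0,0,1.5,0],[0,0,2,0],[0,0,2,0],[0,0,2,0],[0,0,0,0],[0,0,0,0]])

```text
time: 5.45
ee_pos: [461.5, -150.8, 182.8]
ee_rot: [-0.707, 0.707, -0.0, 0.001]
force: [0.7, -0.5, -0.2]
opening: -0.3
gripper_force: 0.0
```

```bash
python3 - <<'E'
from h import *
st=arm.state();d=vision.capture('wrist');save(d,'w4');print(st['ee_pos'],st['force'])
E
```

```text
[ 461.53999879 -150.84276307  182.82280874] [ 0.69528012 -0.51128693 -0.15370888]
```

View pics/w4.png

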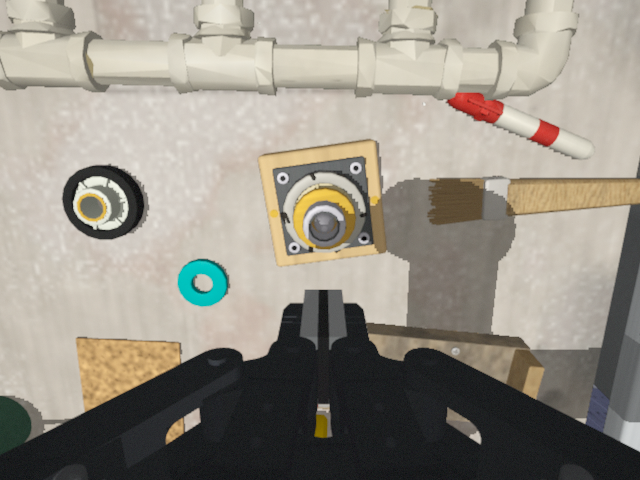

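The fingers shut on nothing: the collar is still on the axle at (322,215), and the shut tips show at (323,290). I'll check the actual tip position in both fixed cameras.

```bash
python3 - <<'E'
from h import *
st=arm.state();o=[]
for n in ['scene','side']:
    d=vision.capture(n);im=cv2.cvtColor(d['frame'],cv2.COLOR_RGB2BGR)
    p=proj(d,st['ee_pos']);q=proj(d,st['ee_pos']+[0,0,40]);print(n,p,q,proj(d,[461.5,-151,95]),proj(d,[461.5,-151,35]))
    for r,c in((p,(0,0,255)),(q,(0,255,0)),(proj(d,[461.5,-151,95]),(255,0,255))): cv2.drawMarker(im,tuple(int(round(v)) for v in r),c,0,5,1)
    x,y=int(p[0])-65,int(p[1])-60
    o.append(cv2.resize(im[y:y+195,x:x+130],None,fx=3,fy=3,interpolation=cv2.INTER_CUBIC)); print(x,y)
cv2.imwrite('pics/c5.png',np.hstack(o))
E
```

```text
scene [332.43348855 342.56729678] [332.23478375 326.98618842] [333.15417715 372.08179731] [333.35904569 389.67092757]
267 282
side [246.80728071 267.66961174] [245.36116251 248.09704163] [250.02014224 307.47456078] [251.88880476 332.87703607]
181 207
```

View pics/c5.png

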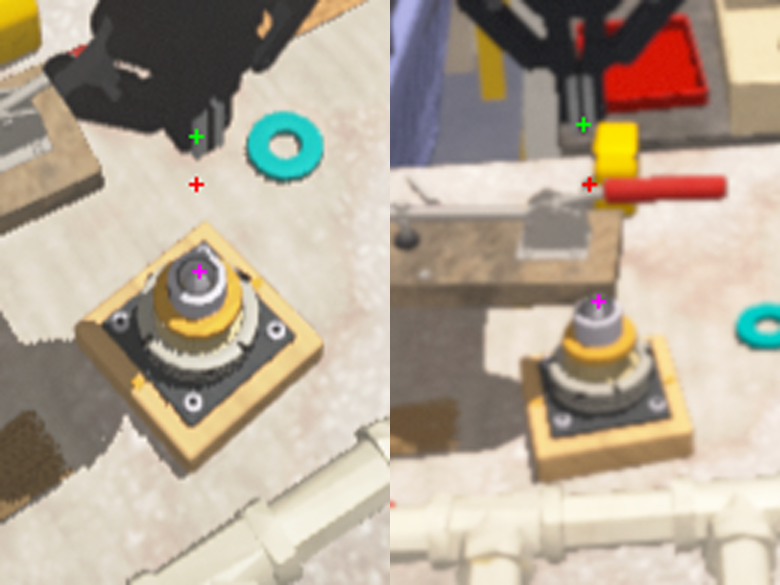

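```bash
python3 - <<'E'
from h import *
from scipy.optimize import least_squares
st=arm.state();w=vision.capture('wrist');s=vision.capture('scene');e=vision.capture('side')
ob=[(s,(335.3,333.5)),(e,(244.3,248.3))]
F=lambda p:np.concatenate([proj(d,p)-uv for d,uv in ob])
r=least_squares(F,st['ee_pos']);print(r.x-st['ee_pos'],r.fun)
for x in (0,11,-11):
  for z in (38,42): print(x,z,proj(w,st['ee_pos']+[0,-x,z],st))
E
```

```text
[ -2.78390681 -12.80106073  47.24468356] [ 0.4913441  -0.73250438 -0.95527275  0.66171024]
0 38 [327.29239188 311.15039903]
0 42 [327.43421562 316.00072709]
11 38 [327.3753687  283.91309869]
11 42 [327.52213807 288.16869545]
-11 38 [327.21253213 337.36451417]
-11 42 [327.34967669 342.76169894]
```

The shut tips are about 43 mm above the reported TCP: the wrist view, the opening scale and the fixed cameras all agree. I'll confirm by touching bare table gently beside the axle.

Request:
move_arm(series=[[2.5,0,0,0],[3,0,0,0],[3,0,0,0],[0,0,-4,0],[0,0,-4,0],[0,0,-4,0],[0,0,-4,0],[0,0,-3,0],[0,0,-2,0],[0,0,0,0],[0,0,0,0]])

```text
time: 6.85
ee_pos: [546.7, -151.1, -28.0]
ee_rot: [0.707, -0.707, -0.0, 0.0]
force: [0.0, -0.3, 0.6]
opening: 0.3
gripper_force: 0.0
```

Request:
move_arm(series=[[0,0,-0.3,0],[0,0,-0.1,0],[0,0,0,0]])

```text
time: 7.15
ee_pos: [547.0, -151.0, -31.0]
ee_rot: [0.707, -0.707, 0.001, -0.001]
force: [0.4, -0.1, -0.8]
opening: 0.0
gripper_force: 0.0
```

Request:
move_arm(series=[[0,0,-0.2,0],[0,0,0,0]])

```text
time: 7.35
ee_pos: [546.4, -151.0, -33.7]
ee_rot: [-0.707, 0.707, -0.0, 0.0]
force: [0.2, -1.2, -0.8]
opening: 0.2
gripper_force: 0.0
```

Request:
move_arm(series=[[0,0,-0.2,0],[0,0,0,0]])

```text
time: 7.55
ee_pos: [546.3, -150.9, -36.1]
ee_rot: [-0.707, 0.707, 0.0, -0.0]
force: [0.7, 0.3, 0.1]
opening: 0.0
gripper_force: 0.0
```

Request:
move_arm(series=[[0,0,-0.2,0],[0,0,0,0]])

```text
time: 7.75
ee_pos: [546.3, -150.9, -38.2]
ee_rot: [-0.707, 0.707, 0.0, -0.0]
force: [0.5, -0.2, -0.9]
opening: 0.1
gripper_force: 0.0
```

Request:
move_arm(series=[[0,0,-0.2,0],[0,0,0,0]])

```text
time: 7.95
ee_pos: [546.7, -151.0, -39.5]
ee_rot: [0.707, -0.707, 0.0, -0.0]
force: [0.2, -0.0, 3.0]
opening: -0.1
gripper_force: 1.3
```

Request:
move_arm(series=[[0,0,-0.2,0],[0,0,0,0]])

```text
time: 8.15
ee_pos: [546.8, -151.0, -39.6]
ee_rot: [0.707, -0.707, 0.0, -0.0]
force: [-3.8, 2.1, 14.6]
opening: 0.4
gripper_force: 7.5
```

Request:
move_arm(series=[[0,0,-0.2,0],[0,0,0,0]])

```text
time: 8.35
ee_pos: [546.9, -151.0, -39.7]
ee_rot: [0.708, -0.706, 0.001, 0.0]
force: [-8.0, 3.8, 26.7]
opening: 0.2
gripper_force: 13.5
```

The table shows contact at a reported z of about -39.5, so the true tip is at reported z + 39.5. Back to the collar with that correction.

Request:
move_arm(series=[[0,0,2,0],[0,0,4,0],[0,0,4,0],[0,0,4,0],[-2.5,0,0,0],[-3,0,0,0],[-3,0,0,0],[0,0,0,0],[0,0,0,0],[0,0,-2,0],[0,0,-2,0],[0,0,-1.4,0],[0,0,-1,0],[0,0,0,0],[0,0,0,0]], jaw=0)

```text
time: 9.85
ee_pos: [462.3, -151.0, 32.2]
ee_rot: [0.707, -0.707, 0.0, -0.0]
force: [0.0, -0.2, -0.0]
opening: 85.3
gripper_force: 0.0
```

Request:
move_arm(series=[[0,0,0,0],[0,0,0,0],[0,0,0,0],[0,0,0,0],[0,0,0,0],[0,0,0,0],[0,0,0,0],[0,0,0,0]], jaw=1, newtons=35)

```text
time: 10.65
ee_pos: [461.6, -151.1, 32.7]
ee_rot: [0.707, -0.707, 0.0, -0.0]
force: [-0.3, 0.5, 5.6]
opening: 28.9
gripper_force: 34.5
```

Collar gripped. Lift it, and compute the clamp handle tip position while clear.

Request:
move_arm(series=[[0,0,1,0],[0,0,1.5,0],[0,0,2,0],[0,0,3,0],[0,0,3,0],[0,0,2,0],[0,0,0,0]])

```text
time: 11.35
ee_pos: [463.7, -151.2, 160.5]
ee_rot: [0.707, -0.707, 0.003, -0.003]
force: [0.2, -0.0, -0.5]
opening: 28.7
gripper_force: 34.6
```

```bash
python3 - <<'E'
from h import *
from scipy.optimize import least_squares
s=vision.capture('scene');e=vision.capture('side')
def tri(a,b):
  r=least_squares(lambda p:np.concatenate([proj(s,p)-a,proj(e,p)-b]),[500,0,30]);return r.x.round(),r.fun.round(1)
print('handle',tri((330,289),(293,269)))
print('tape top',tri((265,270),(257,250)))
for n,d,cs in (('scene',s,[(358,237),(397,276),(364,297),(321,254)]),('side',e,[(314,265),(357,265),(362,293),(318,295)])):
  print(n,[at_z(d,u,v,3)[:2].round().tolist() for u,v in cs],np.mean([at_z(d,u,v,3)[:2] for u,v in cs],0))
cs=[(201,218),(237,196),(270,232),(233,250)]
print('tray',[at_z(s,u,v,16)[:2].round().tolist() for u,v in cs],np.mean([at_z(s,u,v,16)[:2] for u,v in cs],0))
cs=[(243,218),(282,214),(286,236),(248,241)]
print('tray side',[at_z(e,u,v,16)[:2].round().tolist() for u,v in cs],np.mean([at_z(e,u,v,16)[:2] for u,v in cs],0))
E
```

```text
handle (array([549., -10.,  75.]), array([ 0.5, -0.7, -0.8,  0.6]))
tape top (array([479., 101.,  58.]), array([ 0.1, -0.1, -0.1,  0.1]))
scene [[695.0, 110.0], [700.0, -14.0], [618.0, -18.0], [607.0, 114.0]] [654.96365176  48.0691886 ]
side [[608.0, 108.0], [708.0, 96.0], [699.0, -11.0], [604.0, -8.0]] [654.77159031  46.28721732]
tray [[443.0, 329.0], [537.0, 346.0], [546.0, 212.0], [461.0, 211.0]] [496.68277032 274.71445396]
tray side [[447.0, 329.0], [550.0, 339.0], [552.0, 224.0], [458.0, 211.0]] [501.62462487 275.82917874]
```

Mat centre is at about (654,47), the handle tip at (549,-10,75), and the tray centre at about (499,275). I'll carry the collar to (660,80).

Request:
move_arm(series=[[2,2.3,0,0],[2.5,2.9,0,0],[2.5,2.9,0,0],[2.5,2.9,0,0],[2.5,2.9,0,0],[2.5,2.9,0,0],[2.5,2.9,0,0],[1.85,2.2,0,0],[1,1.2,0,0],[0,0,-4,0],[0,0,-4,0],[0,0,-4,0],[0,0,-3,0],[0,0,-2,0],[0,0,-1,0],[0,0,-0.7,0],[0,0,0,0],[0,0,0,0]])

```text
time: 13.25
ee_pos: [660.7, 80.2, -29.0]
ee_rot: [0.707, -0.707, 0.0, -0.001]
force: [-0.3, 0.1, -0.1]
opening: 28.8
gripper_force: 34.7
```

Request:
move_arm(series=[[0,0,-0.2,0],[0,0,-0.2,0],[0,0,0,0]])

```text
time: 13.55
ee_pos: [660.0, 80.0, -33.6]
ee_rot: [-0.707, 0.707, -0.0, 0.0]
force: [-0.6, -0.0, -0.9]
opening: 29.3
gripper_force: 34.7
```

Request:
move_arm(series=[[0,0,-0.1,0],[0,0,-0.1,0],[0,0,0,0]])

```text
time: 13.85
ee_pos: [660.2, 80.1, -35.2]
ee_rot: [0.707, -0.707, 0.0, -0.0]
force: [-1.4, 0.3, 3.8]
opening: 28.8
gripper_force: 35.0
```

Request:
move_arm(series=[[0,0,0,0],[0,0,0,0],[0,0,0,0],[0,0,0,0],[0,0,0,0],[0,0,0,0],[0,0,4,0],[0,0,4,0],[0,0,4,0],[0,0,4,0],[0,0,1.5,0],[0,0,0,0]], jaw=0)

```text
time: 15.05
ee_pos: [661.8, 80.5, 143.0]
ee_rot: [0.707, -0.707, 0.002, -0.003]
force: [-0.3, 0.1, 0.0]
opening: 85.5
gripper_force: 0.0
```

```bash
python3 - <<'E'
from h import *
st=arm.state();w=vision.capture('wrist');save(w,'w6');s=vision.capture('scene')
print(st['ee_pos'],st['force'],proj(w,[660,80,21],st))
for c in (w,s):
  for q in ('washer','collar'): print(q,[(np.round(b['xyz']).tolist(),round(b['confidence'],2)) for b in boxes_of(c,q)])
E
```

```text
[661.84481177  80.52833418 142.98319991] [-0.26964488  0.12130878  0.0335577 ] [328.43665666 214.18333697]
washer [([576.0, -55.0, 9.0], 0.89)]
collar [([661.0, 85.0, 19.0], 0.82)]
washer [([568.0, -80.0, 5.0], 0.67), ([459.0, -152.0, 72.0], 0.63), ([454.0, -168.0, 52.0], 0.48)]
collar [([656.0, 77.0, 14.0], 0.78)]
```

View pics/w6.png

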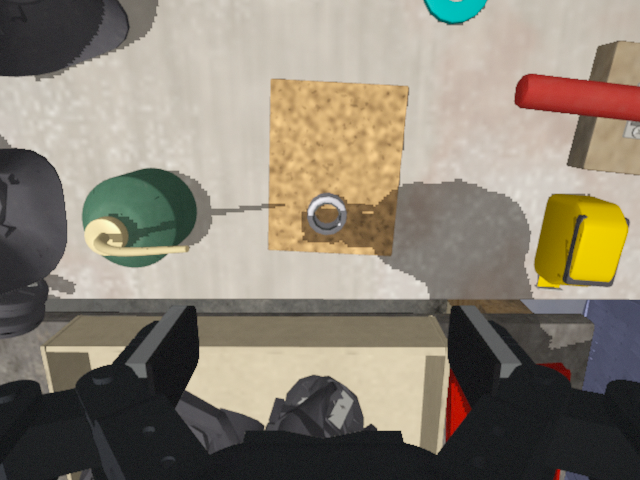

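The collar stands upright on the mat at (327,214), as predicted. Now the washer.

Request:
move_arm(series=[[-2,-2.3,0,0],[-2.5,-2.9,0,0],[-2.5,-2.9,0,0],[-2.5,-2.9,0,0],[-2.5,-2.9,0,0],[-2.5,-2.9,0,0],[-2.5,-2.9,0,0],[-1.85,-2.2,0,0],[-1,-1.2,0,0],[0,0,-3,0],[0,0,-3,0],[0,0,-3,0],[0,0,-1.5,0],[0,0,-1,0],[0,0,-0.8,0],[0,0,0,0],[0,0,0,0]])

```text
time: 17.05
ee_pos: [462.2, -151.0, 16.6]
ee_rot: [0.707, -0.707, 0.0, -0.0]
force: [0.1, -0.8, -0.5]
opening: 85.2
gripper_force: 0.0
```

Request:
move_arm(series=[[0,0,0,0],[0,0,0,0],[0,0,0,0],[0,0,0,0],[0,0,0,0],[0,0,0,0],[0,0,0,0],[0,0,0,0]], jaw=1, newtons=30)

```text
time: 17.85
ee_pos: [461.8, -151.0, 16.9]
ee_rot: [0.707, -0.707, 0.0, -0.0]
force: [-0.7, 0.9, 6.3]
opening: 44.1
gripper_force: 30.0
```

Request:
move_arm(series=[[0,0,1,0],[0,0,1.5,0],[0,0,2,0],[0,0,3,0],[0,0,3,0],[0,0,2,0],[0,0,0,0],[0,0,0,0]])

```text
time: 18.65
ee_pos: [461.1, -150.8, 141.1]
ee_rot: [-0.707, 0.707, 0.0, 0.0]
force: [0.4, 0.0, -0.8]
opening: 44.5
gripper_force: 30.8
```

Request:
move_arm(series=[[2,1.7,0,0],[2.5,2.2,0,0],[2.5,2.2,0,0],[2.5,2.2,0,0],[2.5,2.2,0,0],[2.5,2.2,0,0],[2.5,2.2,0,0],[1.85,1.5,0,0],[1,0.7,0,0],[0,0,-4,0],[0,0,-4,0],[0,0,-4,0],[0,0,-2.5,0],[0,0,-2,0],[0,0,-1,0],[0,0,-0.4,0],[0,0,0,0],[0,0,0,0]])

```text
time: 20.45
ee_pos: [660.5, 20.0, -37.2]
ee_rot: [-0.707, 0.707, -0.0, 0.001]
force: [0.1, 0.5, -0.3]
opening: 43.8
gripper_force: 31.8
```

Request:
move_arm(series=[[0,0,-0.2,0],[0,0,-0.1,0],[0,0,0,0]])

```text
time: 20.75
ee_pos: [660.9, 20.1, -38.6]
ee_rot: [0.707, -0.707, 0.001, -0.001]
force: [-1.7, 0.1, 7.9]
opening: 44.2
gripper_force: 35.8
```

Request:
move_arm(series=[[0,0,-0.1,0],[0,0,-0.1,0],[0,0,0,0]])

```text
time: 21.05
ee_pos: [660.9, 20.1, -38.6]
ee_rot: [0.708, -0.707, 0.001, -0.001]
force: [-5.7, 0.4, 15.4]
opening: 44.3
gripper_force: 40.3
```

The fingertips touch the mat with the washer about 5 mm up. I'll ease off and release.

Request:
move_arm(series=[[0,0,0.4,0],[0,0,0,0],[0,0,0,0]])

```text
time: 21.35
ee_pos: [660.3, 20.1, -38.6]
ee_rot: [0.707, -0.707, 0.0, -0.0]
force: [-0.6, 1.4, 3.5]
opening: 44.2
gripper_force: 33.7
```

Request:
move_arm(series=[[0,0,0,0],[0,0,0,0],[0,0,0,0],[0,0,0,0],[0,0,0,0],[0,0,0,0],[0,0,4,0],[0,0,4,0],[0,0,4,0],[0,0,4,0],[0,0,2,0],[0,0,0,0],[0,0,0,0]], jaw=0)

```text
time: 22.65
ee_pos: [659.5, 20.2, 140.9]
ee_rot: [-0.707, 0.707, 0.0, 0.0]
force: [-0.0, 1.0, 0.7]
opening: 85.8
gripper_force: 0.0
```

```bash
python3 - <<'E'
from h import *
st=arm.state();w=vision.capture('wrist');save(w,'w7')
print(st['ee_pos'],proj(w,[660,20,11],st),proj(w,[660,80,21],st))
E
```

```text
[659.53046551  20.15615238 140.8697131 ] [324.07264939 212.54103422] [324.0831176  290.99569951]
```

View pics/w7.png

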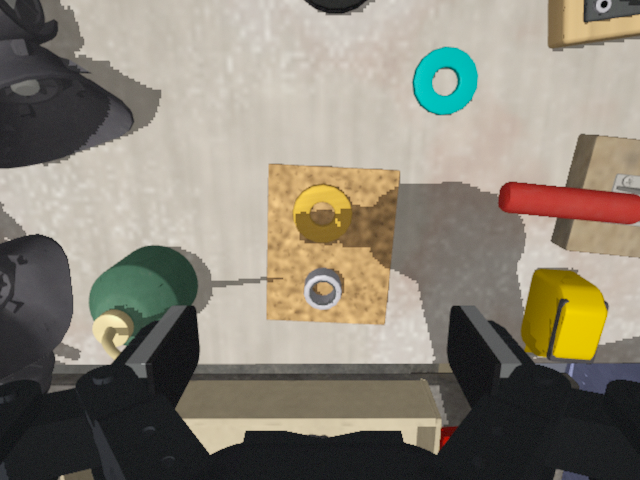

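The washer lies flat at (322,213) and the collar is at (323,288). Next, the worn wheel.

Request:
move_arm(series=[[-2,-1.7,0,0],[-2.5,-2.2,0,0],[-2.5,-2.2,0,0],[-2.5,-2.2,0,0],[-2.5,-2.2,0,0],[-2.5,-2.2,0,0],[-2.5,-2.2,0,0],[-1.85,-1.5,0,0],[-1,-0.7,0,0],[0,0,-3,0],[0,0,-3,0],[0,0,-3,0],[0,0,-2,0],[0,0,-1,0],[0,0,-0.8,0],[0,0,0,0],[0,0,0,0]])

```text
time: 24.4
ee_pos: [462.2, -150.9, 13.6]
ee_rot: [0.707, -0.707, 0.0, -0.0]
force: [0.4, 0.5, -0.1]
opening: 85.6
gripper_force: 0.0
```

Request:
move_arm(series=[[0,0,0,0],[0,0,0,0],[0,0,0,0],[0,0,0,0],[0,0,0,0],[0,0,0,0],[0,0,0,0],[0,0,0,0],[0,0,0,0]], jaw=1, newtons=40)

```text
time: 25.3
ee_pos: [461.7, -151.0, 13.7]
ee_rot: [0.707, -0.707, 0.0, -0.0]
force: [-2.0, 0.7, 6.1]
opening: 29.3
gripper_force: 39.6
```

Request:
move_arm(series=[[0,0,0.5,0],[0,0,1,0],[0,0,2,0],[0,0,3,0],[0,0,3,0],[0,0,3,0],[0,0,0,0],[0,0,0,0]])

```text
time: 26.1
ee_pos: [461.5, -150.8, 138.8]
ee_rot: [-0.707, 0.707, -0.0, 0.001]
force: [-0.2, -0.1, -2.0]
opening: 29.4
gripper_force: 39.8
```

Request:
move_arm(series=[[0,2,0,0],[0.35,3,0,0],[0.35,3.5,0,0],[0.35,4,0,0],[0.35,4,0,0],[0.35,4,0,0],[0.35,4,0,0],[0.35,4,0,0],[0.35,4,0,0],[0.35,3.5,0,0],[0.35,3,0,0],[0.3,2.6,0,0],[0,1,0,0],[0,0,0,0],[0,0,0,0]])

```text
time: 27.6
ee_pos: [498.7, 273.9, 137.1]
ee_rot: [-0.707, 0.707, 0.0, -0.001]
force: [-0.4, 0.4, -0.7]
opening: 29.2
gripper_force: 39.7
```

```bash
python3 - <<'E'
from h import *
st=arm.state();w=vision.capture('wrist');s=vision.capture('scene');save(w,'w8')
print(st['ee_pos'],st['force'],proj(w,[499,275,3],st))
for c in (w,s): print([(np.round(b['xyz']).tolist(),round(b['confidence'],2)) for q in ('reject_tray','worn_wheel') for b in boxes_of(c,q)])
hsv=cv2.cvtColor(w['frame'],cv2.COLOR_RGB2HSV);m=((hsv[...,0]<8)|(hsv[...,0]>172))&(hsv[...,1]>180)&(hsv[...,2]>60)
ys,xs=np.nonzero(m);print(xs.min(),xs.max(),ys.min(),ys.max())
a=cv2.cvtColor(w['frame'],cv2.COLOR_RGB2BGR)[:480,100:540];b=cv2.cvtColor(s['frame'],cv2.COLOR_RGB2BGR)[60:300,140:320]
cv2.imwrite('pics/c8.png',np.hstack([a,cv2.resize(b,(360,480))]))
E
```

```text
[498.6742532  273.91974582 137.12739838] [-0.39189038  0.39453309 -0.73954175] [323.91165565 213.29933262]
[([504.0, 255.0, 5.0], 0.78), ([502.0, 266.0, 174.0], 0.86)]
[([498.0, 282.0, 5.0], 0.64), ([502.0, 255.0, 178.0], 0.97)]
245 387 133 313
```

View pics/c8.png

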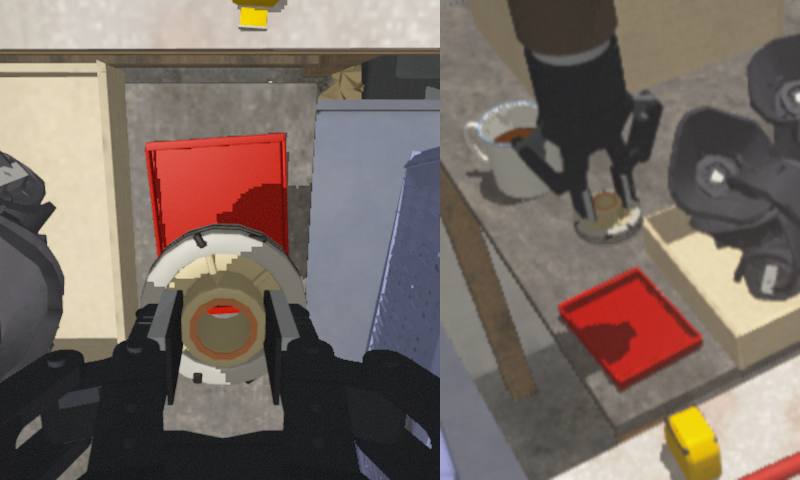

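The wheel is held level by its boss. The tray centre computes to about (502,282). The cream box wall is close on +x, so I'll open only part way.

Request:
move_arm(series=[[0.3,0.8,0,0],[0,0,-3,0],[0,0,-4,0],[0,0,-3,0],[0,0,-2,0],[0,0,-1.5,0],[0,0,-1,0],[0,0,-0.5,0],[0,0,0,0],[0,0,0,0]])

```text
time: 28.9
ee_pos: [503.1, 283.6, -11.1]
ee_rot: [0.707, -0.707, 0.0, -0.001]
force: [0.6, 0.4, 0.5]
opening: 29.4
gripper_force: 39.7
```

Request:
move_arm(series=[[0,0,-0.3,0],[0,0,-0.2,0],[0,0,0,0]])

```text
time: 29.2
ee_pos: [502.4, 282.9, -16.9]
ee_rot: [-0.707, 0.707, 0.0, -0.0]
force: [0.5, 0.2, -0.7]
opening: 29.0
gripper_force: 39.7
```

Request:
move_arm(series=[[0,0,-0.1,0],[0,0,-0.1,0],[0,0,0,0]])

```text
time: 29.5
ee_pos: [502.6, 283.1, -18.2]
ee_rot: [0.707, -0.707, 0.0, -0.0]
force: [-1.9, -0.1, 4.6]
opening: 29.2
gripper_force: 40.2
```

Request:
move_arm(series=[[0,0,-0.1,0],[0,0,0,0]])

```text
time: 29.7
ee_pos: [502.6, 283.1, -18.2]
ee_rot: [0.707, -0.707, 0.0, -0.0]
force: [-5.3, -2.1, 10.0]
opening: 29.3
gripper_force: 40.8
```

Seated on the tray floor. Release and lift.

Request:
move_arm(series=[[0,0,0.1,0],[0,0,0,0],[0,0,0,0],[0,0,0,0],[0,0,0,0],[0,0,2,0],[0,0,3,0],[0,0,4,0],[0,0,4,0],[0,0,2.9,0],[0,0,0,0]], jaw=0.4)

```text
time: 30.8
ee_pos: [505.1, 285.0, 145.3]
ee_rot: [0.707, -0.707, 0.001, -0.005]
force: [1.1, 0.8, -1.4]
opening: 51.3
gripper_force: 0.0
```

```bash
python3 - <<'E'
from h import *
st=arm.state();w=vision.capture('wrist');s=vision.capture('scene')
print(st['ee_pos'],st['opening'])
for c in (w,s):
  for q in ('worn_wheel','new_wheel'): print(q,[(np.round(b['xyz']).tolist(),round(b['confidence'],2)) for b in boxes_of(c,q)])
a=cv2.cvtColor(w['frame'],cv2.COLOR_RGB2BGR)[:480,100:540];b=cv2.cvtColor(s['frame'],cv2.COLOR_RGB2BGR)[300:420,300:475]
cv2.imwrite('pics/c9.png',np.hstack([a,cv2.resize(b,(360,480))]))
# new wheel boss/tyre in scene: black blob
E
```

```text
[505.08385024 284.95273736 145.34137183] 51.347313111921245
worn_wheel [([505.0, 283.0, 19.0], 0.79)]
new_wheel []
worn_wheel [([502.0, 271.0, 20.0], 0.74)]
new_wheel [([644.0, -153.0, 14.0], 0.58)]
```

View pics/c9.png

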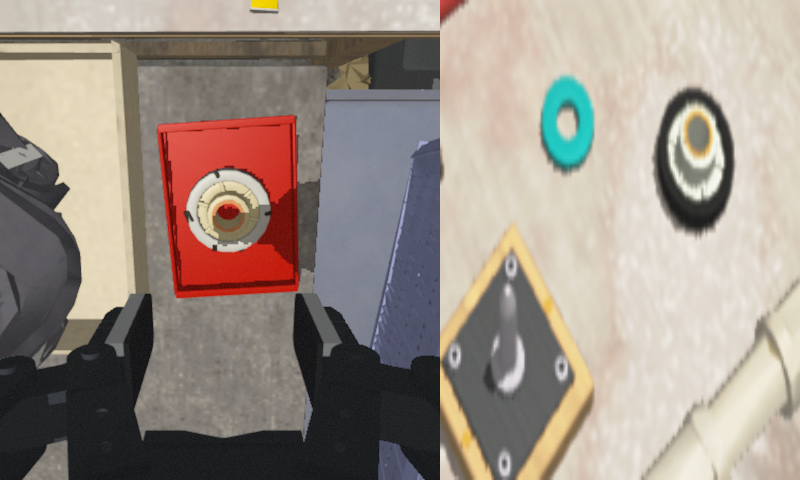

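The worn wheel lies flat in the tray at (328,210) of the wrist image, and the bare axle is visible. Next I'll go above the new wheel.

Request:
move_arm(series=[[0.7,-2,0,0],[1,-3,0,0],[1.4,-4,0,0],[1.4,-4,0,0],[1.4,-4,0,0],[1.4,-4,0,0],[1.4,-4,0,0],[1.4,-4,0,0],[1.4,-4,0,0],[1.4,-4,0,0],[1.1,-3.5,0,0],[0.6,-2.1,0,0],[0.25,-0.8,0,0],[0,0,0,0],[0,0,0,0],[0,0,0,0],[0,0,0,0]], jaw=0)

```text
time: 32.8
ee_pos: [650.9, -149.7, 140.4]
ee_rot: [0.708, -0.707, 0.0, -0.0]
force: [0.5, -0.4, -0.5]
opening: 85.3
gripper_force: 0.0
```

```bash
cat > bore.py <<'E'
from h import *
st=arm.state();w=vision.capture('wrist')
g=w['frame'];hsv=cv2.cvtColor(g,cv2.COLOR_RGB2HSV)
p=proj(w,[651,-151,28],st).astype(int);print(st['ee_pos'],p)
m=((hsv[...,0]>12)&(hsv[...,0]<28)&(hsv[...,1]>90)).astype(np.uint8)
k=np.zeros_like(m);k[p[1]-70:p[1]+70,p[0]-70:p[0]+70]=1
ys,xs=np.nonzero(m*k);e=cv2.fitEllipse(cv2.convexHull(np.c_[xs,ys]));print('ring',len(xs),e,at_z(w,*e[0],28,st))
m=((hsv[...,2]<65)).astype(np.uint8)*k
n,l,s,c=cv2.connectedComponentsWithStats(m);i=1+np.argmax(s[1:,4]);ys,xs=np.nonzero(l==i)
e=cv2.fitEllipse(cv2.convexHull(np.c_[xs,ys]));print('tyre',s[i],e,at_z(w,*e[0],12,st))
E
python3 bore.py
```

```text
[ 650.94826255 -149.7354795   140.36301575] [324 216]
ring 306 ((323.0027160644531, 217.83763122558594), (31.932926177978516, 32.67795944213867), 82.70122528076172) [ 652.3081994  -149.99982935   28.        ]
tyre [ 282  170   83   83 2449] ((323.2153015136719, 211.45596313476562), (83.31024169921875, 83.45795440673828), 107.15516662597656) [ 652.13128106 -151.14218377   12.        ]
```

The new wheel is at (652,-150.5), aligned with the tool. Grip the boss and lift.

Request:
move_arm(series=[[0.1,0.05,-3,0],[0,0,-4,0],[0,0,-4,0],[0,0,-2,0],[0,0,-1.6,0],[0,0,-1,0],[0,0,-0.6,0],[0,0,0,0],[0,0,0,0]])

```text
time: 33.75
ee_pos: [652.7, -150.5, -20.9]
ee_rot: [0.707, -0.707, 0.001, -0.001]
force: [-0.4, 0.1, 0.4]
opening: 85.5
gripper_force: 0.0
```

Request:
move_arm(series=[[0,0,0,0],[0,0,0,0],[0,0,0,0],[0,0,0,0],[0,0,0,0],[0,0,0,0],[0,0,0,0],[0,0,0,0],[0,0,0,0]], jaw=1, newtons=40)

```text
time: 34.65
ee_pos: [652.3, -150.6, -21.2]
ee_rot: [0.707, -0.707, 0.0, -0.0]
force: [-1.8, -0.2, 4.6]
opening: 29.5
gripper_force: 39.6
```

Request:
move_arm(series=[[0,0,0.5,0],[0,0,1,0],[0,0,2,0],[0,0,3,0],[0,0,4,0],[0,0,3,0],[0,0,2,0],[0,0,0,0],[0,0,0,0]])

```text
time: 35.55
ee_pos: [651.5, -150.2, 132.9]
ee_rot: [-0.707, 0.707, 0.0, 0.0]
force: [-0.4, -0.5, -0.3]
opening: 29.4
gripper_force: 39.6
```

```bash
python3 - <<'E'
from h import *
st=arm.state();w=vision.capture('wrist')
print(st['ee_pos'],st['opening'],st['force'])
g=w['frame'];hsv=cv2.cvtColor(g,cv2.COLOR_RGB2HSV);T=st['ee_pos']
p=proj(w,T+[0,0,50],st).astype(int);print(p)
m=((hsv[...,0]>8)&(hsv[...,0]<28)&(hsv[...,1]>90)).astype(np.uint8)
k=np.zeros_like(m);k[p[1]-70:p[1]+70,p[0]-70:p[0]+70]=1
ys,xs=np.nonzero(m*k);e=cv2.fitEllipse(cv2.convexHull(np.c_[xs,ys]));print('ring',len(xs),e,at_z(w,*e[0],T[2]+50,st)-T)
cv2.imwrite('pics/w10.png',cv2.cvtColor(g,cv2.COLOR_RGB2BGR))
E
```

```text
[ 651.51370159 -150.22085689  132.87405615] 29.405965134192375 [-0.42308248 -0.5097246  -0.28700164]
[327 326]
ring 2995 ((337.90087890625, 345.58404541015625), (107.3021240234375, 204.2814178466797), 23.44288444519043) [-3.69086631  7.46066711 50.        ]
```

Request:
move_arm(series=[[-2,0,0,0],[-3,0,0,0],[-3,0,0,0],[-3,0,0,0],[-3,0,0,0],[-2.5,0,0,0],[-1.5,0,0,0],[-1,0,0,0],[0,0,-2,0],[0,0,-2,0],[0,0,-1,0],[0,0,-0.8,0],[0,0,0,0],[0,0,0,0]])

```text
time: 37.0
ee_pos: [462.5, -150.6, 75.3]
ee_rot: [0.707, -0.707, 0.0, -0.0]
force: [0.3, 0.2, -0.7]
opening: 29.7
gripper_force: 39.7
```

```bash
python3 - <<'E'
from h import *
st=arm.state();w=vision.capture('wrist');s=vision.capture('scene');e=vision.capture('side')
print(st['ee_pos'],st['opening'],st['force'])
a=cv2.cvtColor(w['frame'],cv2.COLOR_RGB2BGR)[180:420,200:440]
o=[cv2.resize(a,(400,400))]
b=cv2.cvtColor(s['frame'],cv2.COLOR_RGB2BGR)[310:410,280:380];o.append(cv2.resize(b,(400,400),interpolation=cv2.INTER_CUBIC))
cv2.imwrite('pics/c11.png',np.hstack(o))
for c in (w,s,e): print([(np.round(b['xyz']).tolist(),round(b['confidence'],2)) for b in boxes_of(c,'new_wheel')])
# bore boundary in wrist via gradient: sample row/cols
E
```

```text
[ 462.49095547 -150.56063709   75.31111399] 29.669809618671096 [ 0.27421535  0.16528728 -0.74035066]
[([462.0, -160.0, 112.0], 0.77)]
[([462.0, -163.0, 110.0], 0.63)]
[([466.0, -168.0, 114.0], 0.88), ([536.0, 275.0, 7.0], 0.7)]
```

The wheel is held over the axle. Lower it onto the nose carefully.

Request:
move_arm(series=[[0,0,-0.3,0],[0,0,-0.3,0],[0,0,-0.3,0],[0,0,-0.3,0],[0,0,-0.3,0],[0,0,0,0]])

```text
time: 37.9
ee_pos: [461.6, -150.5, 59.5]
ee_rot: [-0.707, 0.707, 0.0, -0.0]
force: [-0.4, 0.4, -0.2]
opening: 29.5
gripper_force: 39.7
```

Request:
move_arm(series=[[0,0,-0.3,0],[0,0,-0.3,0],[0,0,-0.3,0],[0,0,-0.3,0],[0,0,0,0]])

```text
time: 38.4
ee_pos: [461.6, -150.5, 47.6]
ee_rot: [-0.707, 0.707, 0.0, -0.0]
force: [0.1, -0.3, -0.4]
opening: 29.6
gripper_force: 39.7
```

Bottom is now at about z 70, past the nose with no force. Continue to the seat.

Request:
move_arm(series=[[0,0,-0.5,0],[0,0,-0.5,0],[0,0,-0.5,0],[0,0,-0.5,0],[0,0,-0.5,0],[0,0,-0.4,0],[0,0,-0.3,0],[0,0,0,0],[0,0,0,0]])

```text
time: 39.3
ee_pos: [462.1, -150.5, 16.1]
ee_rot: [0.707, -0.707, 0.0, -0.0]
force: [0.7, -0.4, -0.4]
opening: 29.6
gripper_force: 39.7
```

Request:
move_arm(series=[[0,0,-0.1,0],[0,0,-0.1,0],[0,0,0,0]])

```text
time: 39.6
ee_pos: [461.9, -150.5, 14.1]
ee_rot: [0.707, -0.707, -0.0, -0.0]
force: [0.3, 0.5, -0.9]
opening: 29.4
gripper_force: 39.7
```

Request:
move_arm(series=[[0,0,-0.1,0],[0,0,0,0]])

```text
time: 39.8
ee_pos: [462.1, -150.5, 13.7]
ee_rot: [0.707, -0.707, 0.0, -0.0]
force: [-1.2, 0.6, 4.7]
opening: 29.9
gripper_force: 40.1
```

The wheel is seated on the shoulder. Release, then fetch the washer.

Request:
move_arm(series=[[0,0,0.1,0],[0,0,0,0],[0,0,0,0],[0,0,0,0],[0,0,0,0],[0,0,0,0],[0,0,2,0],[0,0,3,0],[0,0,4,0],[0,0,3.7,0],[0,0,0,0]], jaw=0)

```text
time: 40.9
ee_pos: [465.9, -151.0, 146.6]
ee_rot: [0.708, -0.707, 0.005, -0.004]
force: [0.5, 0.2, -0.0]
opening: 85.2
gripper_force: 0.0
```

Request:
move_arm(series=[[2,1.7,0,0],[2.5,2.2,0,0],[2.5,2.2,0,0],[2.5,2.2,0,0],[2.5,2.2,0,0],[2.5,2.2,0,0],[2.5,2.2,0,0],[1.8,1.45,0,0],[1,0.7,0,0],[0,0,-4,0],[0,0,-4,0],[0,0,-4,0],[0,0,-2.5,0],[0,0,-2,0],[0,0,-1,0],[0,0,-0.3,0],[0,0,0,0],[0,0,0,0]])

```text
time: 42.7
ee_pos: [660.9, 20.1, -35.5]
ee_rot: [0.707, -0.707, 0.001, -0.001]
force: [-0.1, -0.3, 0.9]
opening: 84.9
gripper_force: 0.0
```

Request:
move_arm(series=[[0,0,0,0],[0,0,0,0],[0,0,0,0],[0,0,0,0],[0,0,0,0],[0,0,0,0],[0,0,0,0],[0,0,0,0]], jaw=1, newtons=30)

```text
time: 43.5
ee_pos: [660.4, 20.1, -35.7]
ee_rot: [0.707, -0.707, 0.0, -0.0]
force: [-3.0, 0.3, 6.3]
opening: 43.4
gripper_force: 30.1
```

Request:
move_arm(series=[[0,0,1,0],[0,0,2,0],[0,0,3,0],[0,0,4,0],[0,0,4,0],[0,0,2.8,0],[0,0,1,0],[0,0,0,0]])

```text
time: 44.3
ee_pos: [660.5, 20.3, 142.5]
ee_rot: [-0.707, 0.707, -0.001, 0.001]
force: [0.5, 0.2, -1.1]
opening: 43.9
gripper_force: 30.7
```

Request:
move_arm(series=[[-2,-1.7,0,0],[-2.5,-2.2,0,0],[-2.5,-2.2,0,0],[-2.5,-2.2,0,0],[-2.5,-2.2,0,0],[-2.5,-2.2,0,0],[-2.5,-2.2,0,0],[-1.8,-1.45,0,0],[-1,-0.7,0,0],[0,0,-3,0],[0,0,-3,0],[0,0,-1.5,0],[0,0,-0.6,0],[0,0,0,0],[0,0,0,0]])

```text
time: 45.8
ee_pos: [462.6, -150.4, 60.4]
ee_rot: [0.707, -0.707, 0.0, -0.0]
force: [-0.0, -0.2, -0.1]
opening: 43.6
gripper_force: 30.8
```

```bash
python3 - <<'E'
from h import *
st=arm.state();w=vision.capture('wrist');s=vision.capture('scene')
print(st['ee_pos'],st['opening'],st['force'])
a=cv2.cvtColor(w['frame'],cv2.COLOR_RGB2BGR)[180:420,200:440]
b=cv2.cvtColor(s['frame'],cv2.COLOR_RGB2BGR)[310:410,280:380]
cv2.imwrite('pics/c12.png',np.hstack([cv2.resize(a,(400,400)),cv2.resize(b,(400,400),interpolation=cv2.INTER_CUBIC)]))
for c in (w,s): print([(np.round(b['xyz']).tolist(),round(b['confidence'],2)) for b in boxes_of(c,'washer')], [(np.round(b['xyz']).tolist(),round(b['confidence'],2)) for b in boxes_of(c,'new_wheel')])
hsv=cv2.cvtColor(w['frame'],cv2.COLOR_RGB2HSV);m=((hsv[...,0]>18)&(hsv[...,0]<28)&(hsv[...,1]>150)).astype(np.uint8);m[:200]=0;m[420:]=0;m[:,:220]=0;m[:,430:]=0
n,l,S,c=cv2.connectedComponentsWithStats(m);i=1+np.argmax(S[1:,4]);print(S[i],proj(w,st['ee_pos']+[0,0,48],st))
E
```

```text
[ 462.63893911 -150.37777069   60.38806709] 43.5758683809675 [-0.00774596 -0.19062028 -0.1083368 ]
[([462.0, -151.0, 108.0], 0.89), ([568.0, -84.0, 9.0], 0.86)] [([465.0, -161.0, 52.0], 0.77)]
[([468.0, -159.0, 107.0], 0.68)] [([454.0, -164.0, 51.0], 0.88)]
[  261   254   124   125 10041] [327.32586343 323.69948622]
```

Washer is over the axle. Lower it.

Request:
move_arm(series=[[0,0,-0.3,0],[0,0,-0.3,0],[0,0,-0.3,0],[0,0,-0.3,0],[0,0,-0.3,0],[0,0,0,0]])

```text
time: 46.7
ee_pos: [461.5, -150.5, 44.5]
ee_rot: [-0.707, 0.707, 0.0, -0.0]
force: [-0.9, -0.6, -0.1]
opening: 43.4
gripper_force: 30.8
```

Request:
move_arm(series=[[0,0,-0.3,0],[0,0,-0.3,0],[0,0,-0.3,0],[0,0,-0.3,0],[0,0,-0.3,0],[0,0,-0.2,0],[0,0,0,0],[0,0,0,0]])

```text
time: 47.5
ee_pos: [462.0, -150.5, 28.1]
ee_rot: [0.707, -0.707, 0.0, 0.0]
force: [-0.4, -0.2, -0.6]
opening: 43.7
gripper_force: 30.8
```

Request:
move_arm(series=[[0,0,-0.2,0],[0,0,-0.1,0],[0,0,0,0]])

```text
time: 47.8
ee_pos: [461.8, -150.5, 25.0]
ee_rot: [-0.707, 0.707, 0.0, -0.0]
force: [-0.4, 0.5, -0.0]
opening: 43.7
gripper_force: 30.8
```

Request:
move_arm(series=[[0,0,-0.1,0],[0,0,-0.1,0],[0,0,0,0]])

```text
time: 48.1
ee_pos: [462.2, -150.6, 24.1]
ee_rot: [0.707, -0.707, 0.0, 0.0]
force: [-2.3, 1.9, 7.8]
opening: 43.7
gripper_force: 31.6
```

Request:
move_arm(series=[[0,0,-0.1,0],[0,0,0,0]])

```text
time: 48.3
ee_pos: [462.3, -150.6, 24.0]
ee_rot: [0.707, -0.707, 0.0, 0.0]
force: [-3.7, 1.8, 13.7]
opening: 43.9
gripper_force: 32.2
```

Request:
move_arm(series=[[0,0,-0.1,0],[0,0,0,0]])

```text
time: 48.5
ee_pos: [462.4, -150.7, 23.9]
ee_rot: [0.708, -0.707, 0.001, 0.0]
force: [-5.2, 2.9, 20.6]
opening: 43.4
gripper_force: 32.8
```

Washer seated: underside at z = 63. Release and fetch the collar.

Request:
move_arm(series=[[0,0,0.3,0],[0,0,0,0],[0,0,0,0],[0,0,0,0],[0,0,0,0],[0,0,0,0],[0,0,0,0],[0,0,2,0],[0,0,3,0],[0,0,4,0],[0,0,2.7,0],[0,0,0,0]], jaw=0)

```text
time: 49.7
ee_pos: [465.0, -150.8, 145.4]
ee_rot: [0.707, -0.707, 0.004, -0.003]
force: [0.1, 0.7, 0.4]
opening: 85.6
gripper_force: 0.0
```

Request:
move_arm(series=[[2,2.3,0,0],[2.5,2.9,0,0],[2.5,2.9,0,0],[2.5,2.9,0,0],[2.5,2.9,0,0],[2.5,2.9,0,0],[2.5,2.9,0,0],[1.8,2.15,0,0],[1,1.2,0,0],[0,0,-4,0],[0,0,-4,0],[0,0,-4,0],[0,0,-2.5,0],[0,0,-1.8,0],[0,0,-0.9,0],[0,0,-0.4,0],[0,0,0,0],[0,0,0,0]])

```text
time: 51.5
ee_pos: [660.8, 80.3, -33.8]
ee_rot: [0.707, -0.707, 0.001, -0.001]
force: [0.3, 0.3, -0.6]
opening: 85.4
gripper_force: 0.0
```

Request:
move_arm(series=[[0,0,0,0],[0,0,0,0],[0,0,0,0],[0,0,0,0],[0,0,0,0],[0,0,0,0],[0,0,0,0],[0,0,0,0]], jaw=1, newtons=35)

```text
time: 52.3
ee_pos: [660.3, 80.1, -34.3]
ee_rot: [0.707, -0.707, 0.0, -0.0]
force: [-1.5, 0.8, 6.1]
opening: 29.3
gripper_force: 34.6
```

Request:
move_arm(series=[[0,0,1,0],[0,0,2,0],[0,0,3,0],[0,0,4,0],[0,0,4,0],[0,0,2.6,0],[0,0,1,0],[0,0,0,0]])

```text
time: 53.1
ee_pos: [660.4, 80.3, 142.2]
ee_rot: [-0.707, 0.707, -0.0, 0.001]
force: [-0.6, 0.4, -0.2]
opening: 28.8
gripper_force: 34.6
```

Request:
move_arm(series=[[-2,-2.3,0,0],[-2.5,-2.9,0,0],[-2.5,-2.9,0,0],[-2.5,-2.9,0,0],[-2.5,-2.9,0,0],[-2.5,-2.9,0,0],[-2.5,-2.9,0,0],[-1.8,-2.15,0,0],[-1,-1.2,0,0],[0,0,-3,0],[0,0,-2.5,0],[0,0,-1.5,0],[0,0,-0.8,0],[0,0,0,0],[0,0,0,0]])

```text
time: 54.6
ee_pos: [462.5, -150.4, 63.2]
ee_rot: [0.707, -0.707, 0.0, 0.0]
force: [0.1, -0.2, -0.4]
opening: 29.1
gripper_force: 34.7
```

Request:
move_arm(series=[[0,0,-0.3,0],[0,0,-0.3,0],[0,0,-0.3,0],[0,0,-0.3,0],[0,0,-0.3,0],[0,0,0,0]])

```text
time: 55.2
ee_pos: [461.6, -150.5, 47.6]
ee_rot: [-0.707, 0.707, 0.0, -0.0]
force: [0.1, 0.5, -0.3]
opening: 29.1
gripper_force: 34.7
```

Request:
move_arm(series=[[0,0,-0.3,0],[0,0,-0.3,0],[0,0,-0.2,0],[0,0,0,0]])

```text
time: 55.6
ee_pos: [461.7, -150.5, 39.7]
ee_rot: [-0.707, 0.707, 0.0, -0.0]
force: [-0.7, 0.1, -0.9]
opening: 29.0
gripper_force: 34.7
```

Request:
move_arm(series=[[0,0,-0.2,0],[0,0,-0.1,0],[0,0,0,0],[0,0,0,0]])

```text
time: 56.0
ee_pos: [462.0, -150.5, 37.1]
ee_rot: [0.707, -0.707, 0.0, -0.0]
force: [-0.2, 0.3, -0.9]
opening: 28.5
gripper_force: 34.7
```

Request:
move_arm(series=[[0,0,-0.1,0],[0,0,-0.1,0],[0,0,0,0]])

```text
time: 56.3
ee_pos: [461.8, -150.5, 35.0]
ee_rot: [-0.707, 0.707, 0.0, -0.0]
force: [-0.3, 0.6, -0.1]
opening: 28.3
gripper_force: 34.7
```

Request:
move_arm(series=[[0,0,-0.1,0],[0,0,0,0]])

```text
time: 56.5
ee_pos: [461.9, -150.5, 34.0]
ee_rot: [-0.707, 0.707, 0.0, -0.0]
force: [-0.3, 0.0, 0.3]
opening: 29.1
gripper_force: 34.7
```

Request:
move_arm(series=[[0,0,-0.1,0],[0,0,0,0]])

```text
time: 56.7
ee_pos: [462.2, -150.6, 33.7]
ee_rot: [0.707, -0.707, 0.0, 0.0]
force: [-1.3, -0.3, 3.9]
opening: 29.2
gripper_force: 35.0
```

Request:
move_arm(series=[[0,0,-0.1,0],[0,0,0,0],[0,0,0.2,0],[0,0,0,0]])

```text
time: 57.1
ee_pos: [462.2, -150.4, 34.3]
ee_rot: [-0.707, 0.707, -0.0, 0.0]
force: [-0.3, 0.1, -0.1]
opening: 28.7
gripper_force: 34.7
```

Request:
move_arm(series=[[0,0,0,0],[0,0,0,0],[0,0,0,0],[0,0,0,0],[0,0,0,0],[0,0,0,0],[0,0,0,0],[0,0,2,0],[0,0,3,0],[0,0,4,0],[0,0,3,0],[2,0,2,0],[2,0,0,0],[2,0,0,0],[0,0,0,0],[0,0,0,0],[0,0,0,0]], jaw=0)

```text
time: 58.8
ee_pos: [521.0, -150.5, 173.8]
ee_rot: [-0.707, 0.707, 0.0, -0.0]
force: [0.5, -0.9, 0.3]
opening: 85.6
gripper_force: 0.0
```

```bash
python3 - <<'E'
from h import *
st=arm.state();w=vision.capture('wrist');s=vision.capture('scene');e=vision.capture('side')
print(st['time'],st['ee_pos'],st['force'])
C=lambda d:cv2.cvtColor(d['frame'],cv2.COLOR_RGB2BGR)
for p in ([461.7,-150.5,95],[461.7,-150.5,89],[461.7,-150.5,71]): print(proj(e,p),proj(s,p))
a=C(e)[285:365,205:295];b=C(s)[190:430,180:450]
cv2.imwrite('pics/final.png',np.hstack([cv2.resize(a,(400,356),interpolation=cv2.INTER_CUBIC),cv2.resize(b,(400,356))]))
E
```

```text
58.8 [ 520.99887754 -150.45579887  173.81120275] [ 0.51843679 -0.87277677  0.30665825]
[250.12660861 307.29494417] [333.08048155 371.75152067]
[250.31827159 309.90543835] [333.10249379 373.60573128]
[250.88620083 317.64076596] [333.16698709 379.03835154]
```

View pics/final.png

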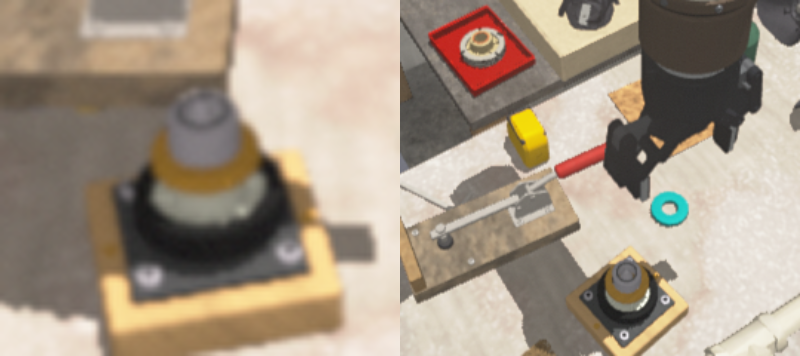

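The final views show the black wheel, brass washer and collar stacked level on the axle. The worn wheel lies flat in the tray and the tape measure hasn't moved. Handing in.

```bash
python3 -c "
from plant import arm
print(arm.job_done())"
```

```text
the job is handed in; nothing more can be done
None
```

The wheel is changed and the job is handed in: new wheel, washer and collar are back on the axle, each down to its seat, and the worn wheel lies flat in the reject tray (about 59 s of the 152 s); I kept clear of the oil can and tape measure.

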